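Straighten the dessert row and ring the small service bell

TASK

One of the four lidded dessert jars on the black serving board stands out in front of its row: with the fingertips, gently push it, without gripping or lifting it, back onto its empty cork coaster so that it stands wholly on the coaster in line with the other jars, and take the fingers away. Then call the waiter: lightly press the plunger of the smaller of the two service bells all the way down, let it spring back, and withdraw. Leave the other jars, the large bell and everything else as they are.

Things in the scene. Friction and masses are not known exactly. Their poses are not given: they have to be found in the camera images.
- jar_a_center (a point): the jar that stands out of the row: clear glass with a plain metal lid, a straight cylinder 56 mm across and 45 mm high, 0.18 kg (true mass varies), loose on the board. The point is its centre, half-way up (22.5 mm above the board's top). It starts 60 to 85 mm from its coaster's centre, on the robot's side of the row, and slides under a push of about 1 to 3 N
- coaster_a: the empty coaster that belongs to the jar: a thin cork disc 76 mm across, under 1 mm thick, stuck flat on the board, no obstacle. Origin at its centre on the board's top, z up. Its x axis points away from the robot, square to the row; its y axis runs along the row. The row's four coasters are 90 mm apart, and the empty one may be any of the four
- board: black moulded serving board, fixed, 280 x 400 mm and 25 mm thick. Origin at the centre of its underside, on the table; top 25 mm above. x points away from the robot, y runs along the row, which lies 50 mm beyond the centre (+x)
- small_bell_top (a point): centre of the top face of the small bell's plunger, a metal cap 18 mm across on the top of a steel dome 62 mm across (black foot 68 mm across), fixed on the table to the left or right of the board. This point is 52 mm above the table and moves down with the plunger; the dome's top is 36 mm high
- small_bell_plunger (a joint): the small bell's plunger: 0 up (rest), 0.006 m fully down; a spring returns it; it starts to move at about 0.5 N and is fully down at about 4 N against a hard stop. It rings from 0.005 m
- large_bell_top (a point): centre of the top face of the large bell's plunger, a cap 22 mm across on a steel dome 90 mm across, 68 mm above the table, on the other side of the board; leave it alone
- large_bell_plunger (a joint): the large bell's plunger: 0 up, 0.006 m fully down; leave it alone
- jar_b_center (a point): one of the three jars that already stand on their coasters, same size and looks as the one out of the row; centre, half-way up; leave it alone
- jar_c_center (a point): one of the three jars that already stand on their coasters, same size and looks as the one out of the row; centre, half-way up; leave it alone
- jar_d_center (a point): one of the three jars that already stand on their coasters, same size and looks as the one out of the row; centre, half-way up; leave it alone
- mug: white mug 76 mm across and 85 mm high, beyond the board; origin at the centre of its underside; a bystander
- milk_jug: two-handled steel milk pot 80 mm across and 90 mm high, beyond the board; origin at the centre of its underside; a bystander
- sugar_jar: amber closed sugar jar 66 mm across and 85 mm high, right of the board; origin at the centre of its underside; a bystander
- shaker: small shaker 42 mm across and 80 mm high, near the robot at the left of the board; origin at the centre of its underside; a bystander
- spoon: spoon with a wooden handle, 180 mm long, lying along the board's far edge behind the row; origin at its middle, underneath; a bystander
- small_bell: the small service bell as a whole; origin at the centre of its underside, on the table; z up
- large_bell: the large service bell as a whole; origin at the centre of its underside, on the table; z up
- jar_a: the same jar that stands out of the row; origin at the centre of its underside

How it is judged:
By the outcome, as a careful person would: the job done as asked, in the order asked, and still so for the second after the job is handed in, with the robot touching nothing.
It also fails if it takes over 51 s, if anything falls off the work surface, if the arm or the gripper's body presses on something with over 40 N, if the wrist force passes 120 N, or if a joint passes its speed limit or range.

ROBOT

A 7-joint arm with a two-finger parallel gripper is mounted at the origin on the work surface. World frame = base frame: x ahead of the robot, y to its left, z up, the work surface at z = 0. Lengths are in m, angles in rad, forces in N, time in s.
With the tool pointing down it reaches from about 0.4 to 0.85 m from the base axis. Payload 10.4 kg.
Tool frame: the origin (TCP) lies at the very end of the fingers, on their centre line; the grasp point (between the pads) lies 19 mm behind it (manip.grip_depth is the distance from the TCP to the grasp point, in m); z points along the fingers, y is the direction in which the jaws open and shut (so a half turn about z gives the same grasp; the last joint's range is limited). The gripper opens to 85 mm and grips with 20 to 120 N. Pads are 22 mm wide; open, the fingers measure 114 mm over their backs; the gripper's body (76 mm by 85 mm) begins 54 mm behind the grasp point. The pads swing forward as they close: fully open they stand 13 mm farther back than shut.
Start: joints at [-1.371, 0.332, -0.065, 1.46, 0.022, 1.35, -0.088], TCP at [0.138, 0.61, 0.231] pointing down, gripper open.
Joint ranges: [-2.6, 2.6], [-0.5, 2.12], [-1.47, 1.34], [0.16, 2.42], [-1.27, 4.41], [0.06, 2.06], [-2.6, 2.6]. Speed limits (rad/s): [2.22, 2.22, 2.79, 2.79, 3.14, 3.14, 3.14].

INTERFACE

Orientations are given as a unit quaternion [x, y, z, w].
In Python, from workcell import manip gives the robot as it stands.
- The arm moves only by the tool step_arm, never from a script. Its argument "motion" is a list of rows, each a list of 6 numbers: the shift along the tool's x, y, z in mm, then the turn, a rotation vector about the tool's x, y, z in degrees. A call has 1 to 20 rows; each row shifts and turns the pose as measured when the row begins, along the tool's axes as they then stand; what a row does not reach is not made up. A row lasts 1/8 s, in which the tool goes at most 62.5 mm and 10.7 degrees, less where a joint would pass 70% of its speed; a pose out of reach is approached as far as the arm can. A call with a gripper value outside its range is refused whole. "jaw" is the finger opening in mm, from 0 to 85.4, set as the call begins (left out, the last holds). The fingers move at their own pace and stop on an object; "force" is the grip in N (left out, the last holds). Time passes only in rows, so rows that do not move let the fingers close. It gives the time, the measured TCP pose, the force and the opening at its end, in the units of the state.
- manip.get_obs(): the state, without advancing time (a new reading comes with each control period).
- manip.camera(name): name is "scene" or "top" or "wrist"; returns the picture (400x640x3 uint8, blue, green, red); there is no depth.
- manip.camera_info(name): a dict with "camera_matrix" (3x3 intrinsics, pixels), "k1" (the pictures are not rectified: a ray, as slopes to the right and down, at radius r is drawn at 1 + k1 r^2 times it, then the intrinsics apply), "R" (3x3) and "t" (3): a world point X has camera coordinates R X + t. Camera axes: x right, y down, z forward; pixel columns grow to the right and rows downward; lengths in m; the calibration is good to about 2 mm. A picture is of the moment at which its call begins: read the wrist's pose just before it. camera_info takes no time and is no camera call; for the wrist camera it gives the pose at the moment of the call.
- manip.hand_in(): hands the job in, once; it reports no verdict.
The state is a dict: "clock": time; "joint_pos": joint angles; "joint_velocities": joint speeds; "tau": joint torques, N m; "position": TCP position; "ee_rot": TCP orientation; "ft_force": force on the tool from outside, world axes, zero at the start; "torque": the same for the moment, N m; "grip_width": opening from 0.0 (shut) to 1.0 (fully open).
Only numpy, scipy, OpenCV 4.12 (cv2) and the standard library are available. Lean on these libraries where they do the work, as an engineer would, in place of code of your own. Each camera call takes 0.05 s, during which the arm holds its last target.

## Working session

There is one attempt and no reset: what is moved stays moved. The work goes in short steps, Python scripts to look and compute and a tool call to move; the robot and the scene stay as the last step left them, time stands still between calls to the robot, and variables do not carry over. Pictures are saved under pics/ and viewed, and the job is handed in when it is done.

Besides the shell and the picture viewer there is one more tool, called after "Call:" as name(argument=value, ...), one argument or row to a line, values as JSON. step_arm: Moves the arm, as the interface text tells. Its arguments: {"type":"object","properties":{"motion":{"type":"array"},"jaw":{"type":"number"},"force":{"type":"number"}},"required":["motion"]}

```bash
mkdir -p pics; ls; python3 - <<'E'
from workcell import manip
import cv2,numpy as np
o=manip.get_obs()
for k in ("clock","position","ee_rot","ft_force","grip_width"): print(k,o[k])
for n in ("scene","top"):
    cv2.imwrite(f"pics/{n}0.png",manip.camera(n))
    i=manip.camera_info(n); print(n,np.round(i["camera_matrix"],1).tolist(),i["k1"],np.round(i["R"],3).tolist(),np.round(i["t"],3).tolist())
E
```

```text
pics
clock 0.0
position [0.13800975 0.60920036 0.23052379]
ee_rot [ 1.11135475e-01  9.93805026e-01 -6.89854977e-04 -3.66491055e-05]
ft_force [-0.21307107  0.65973449 -0.1147925 ]
grip_width 0.9998413578985775
scene [[379.0, 0.0, 320.3], [0.0, 379.0, 204.8], [0.0, 0.0, 1.0]] -0.07361635254427272 [[-0.83, 0.557, 0.007], [0.427, 0.645, -0.634], [-0.358, -0.524, -0.773]] [0.479, -0.154, 1.409]
top [[450.6, 0.0, 319.1], [0.0, 450.6, 208.0], [0.0, 0.0, 1.0]] -0.004444065117641179 [[0.004, -1.0, 0.008], [-0.99, -0.005, -0.14], [0.14, -0.007, -0.99]] [-0.039, 0.554, 1.41]
```

View pics/top0.png

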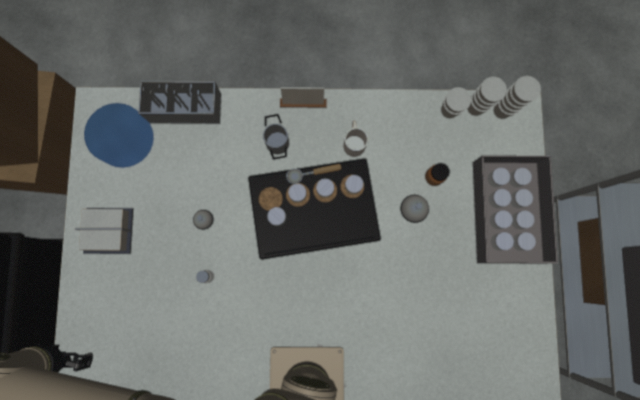

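View pics/scene0.png

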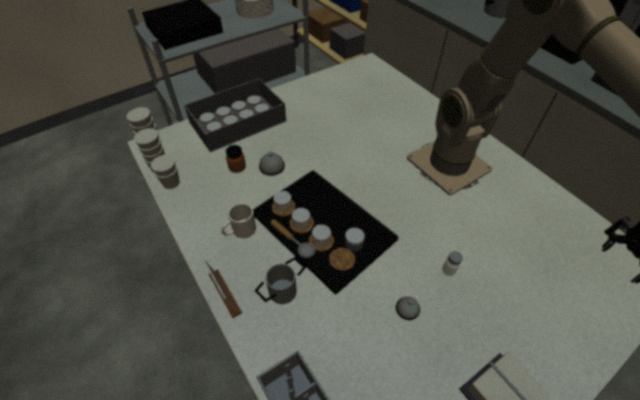

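The top view shows the empty coaster at about (270,198), the stray jar at (276,216), the small bell at (203,219) on the left and the large bell at (415,208). I'll measure these next.

```bash
cat > h.py <<'E'
import cv2,numpy as np
from workcell import manip
def ray(info,uv):
    K=np.array(info["camera_matrix"]);d=np.array([info["k1"],0,0,0.])
    p=cv2.undistortPoints(np.array(uv,float).reshape(-1,1,2),K,d).reshape(-1,2)
    R=np.array(info["R"]);t=np.array(info["t"]).ravel()
    D=np.c_[p,np.ones(len(p))]@R
    return -R.T@t,D
def onplane(info,uv,z):
    c,D=ray(info,uv); s=(z-c[2])/D[:,2]; return c+s[:,None]*D
def proj(info,X):
    K=np.array(info["camera_matrix"]);d=np.array([info["k1"],0,0,0.])
    return cv2.projectPoints(np.array(X,float).reshape(-1,1,3),cv2.Rodrigues(np.array(info["R"]))[0],np.array(info["t"],float),K,d)[0].reshape(-1,2)
E
python3 - <<'E'
import cv2,numpy as np
a=cv2.imread('pics/top0.png')
c=a[150:270,185:435]; cv2.imwrite('pics/topc.png',cv2.resize(c,None,fx=3.2,fy=3.2,interpolation=cv2.INTER_CUBIC))
c=a[160:240,250:380]; cv2.imwrite('pics/topc2.png',cv2.resize(np.clip(c*1.5,0,255).astype('uint8'),None,fx=6,fy=6,interpolation=cv2.INTER_CUBIC))
a=cv2.imread('pics/scene0.png')
c=a[165:325,245:475]; cv2.imwrite('pics/scenec.png',cv2.resize(np.clip(c*1.4,0,255).astype('uint8'),None,fx=3.4,fy=3.4,interpolation=cv2.INTER_CUBIC))
E
```

```text
(no output)
```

View pics/topc2.png

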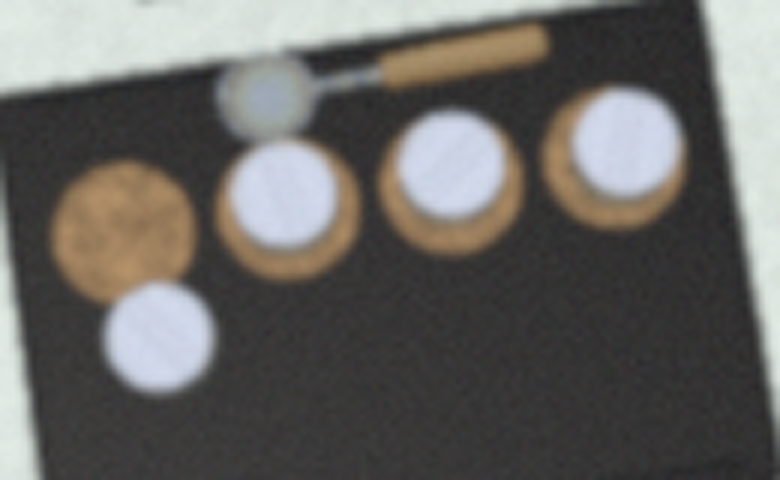

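View pics/topc.png

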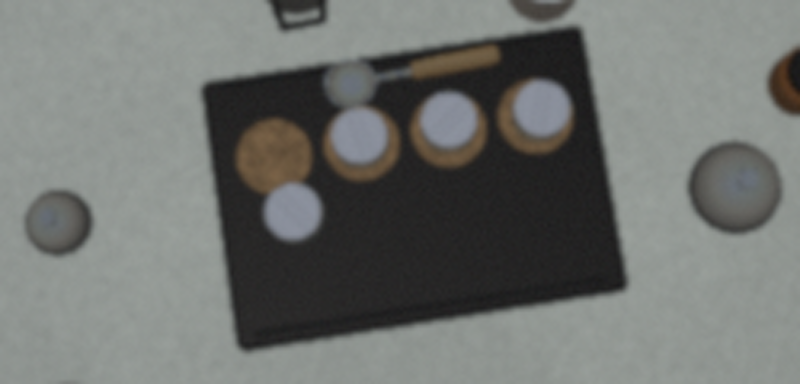

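View pics/scenec.png

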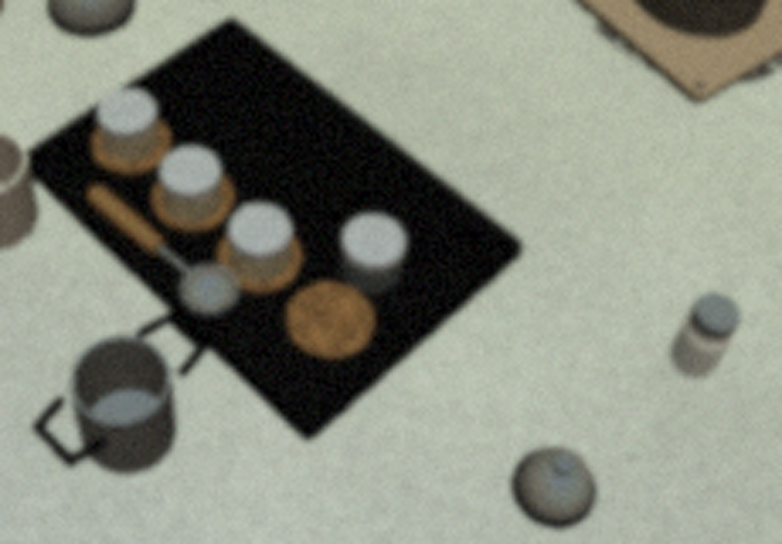

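```bash
cat > m.py <<'E'
from h import *
def measure(img,info,box,hsvlid=True):
    pass
def blobs(mask,mn=60):
    n,l,s,c=cv2.connectedComponentsWithStats(mask.astype('uint8'))
    return [(s[i,4],l==i,c[i]) for i in range(1,n) if s[i,4]>mn]
E
python3 - <<'E'
from m import *
for n in ("top","scene"):
    a=cv2.imread(f'pics/{n}0.png');info=manip.camera_info(n)
    hsv=cv2.cvtColor(a,cv2.COLOR_BGR2HSV).astype(int)
    # region: board polygon
    x0,x1,y0,y1=(245,385,155,262) if n=="top" else (250,402,168,295)
    reg=np.zeros(a.shape[:2],bool);reg[y0:y1,x0:x1]=1
    lid=reg&(a.min(2)>(120 if n=="top" else 120))
    cork=reg&(hsv[...,1]>90)&(hsv[...,2]>70)
    print(n,"lids")
    for s,m,c in blobs(lid):
        if s>1200: continue
        ct=max(cv2.findContours(m.astype('uint8'),0,1)[0],key=cv2.contourArea)
        (ex,ey),ax,_=cv2.fitEllipse(ct)
        print(s,np.round(c,1),np.round(ax,1),np.round(onplane(info,[(ex,ey)],.07)[0],4))
    print("cork")
    for s,m,c in blobs(cork):
        ct=max(cv2.findContours(m.astype('uint8'),0,1)[0],key=cv2.contourArea)
        (ex,ey),ax,_=cv2.fitEllipse(cv2.convexHull(ct))
        print(s,np.round(c,1),np.round(ax,1),np.round((ex,ey),1),np.round(onplane(info,[(ex,ey)],.0255)[0],4))
it,is_=manip.camera_info("top"),manip.camera_info("scene")
# board corners from crop
cor=np.array([(205,85),(580,30),(624,287),(243,347)])/3.2+[185,150]
P=onplane(it,cor,.025);print(np.round(P,3));print(np.round(np.linalg.norm(P-np.roll(P,-1,0),axis=1),3), P.mean(0))
def tri(u,v):
    c1,d1=ray(it,[u]);c2,d2=ray(is_,[v]);A=np.c_[d1[0],-d2[0]];s=np.linalg.lstsq(A,c2-c1,rcond=None)[0]
    return np.round(c1+s[0]*d1[0],4),np.round(c2+s[1]*d2[0],4)
u=np.array((47,219))/3.2+(185,150);v=np.array((563,463))/3.4+(245,165)
print(tri(u,v),onplane(it,[u],.052),onplane(is_,[v],.052))
print('shaker top',onplane(it,[(200,275)],.08))
E
```

```text
top lids
209 [353.8 183.4] [14.9 16.1] [ 0.6294 -0.1462  0.07  ]
207 [324.9 187. ] [14.6 16.1] [ 0.6174 -0.0544  0.07  ]
212 [296.9 191.8] [15.2 16. ] [0.6015 0.034  0.07  ]
204 [276.  215.5] [14.9 15.6] [0.5257 0.0987 0.07  ]
cork
147 [327.9 168.7] [ 6.6 31.8] [327.5 168.6] [ 0.6872 -0.0639  0.0255]
99 [347.9 190.5] [20.6 22.6] [351.4 186.7] [ 0.6273 -0.142   0.0255]
395 [269.9 197.8] [22.3 23.3] [270.2 198.3] [0.5875 0.1227 0.0255]
100 [299.1 199.3] [22.5 23.4] [297.4 194.3] [0.6011 0.0342 0.0255]
113 [325.3 195.6] [22.2 23.1] [324.7 190.3] [ 0.615  -0.0548  0.0255]
scene lids
653 [270.2 184. ] [28.5 69.7] [ 0.6042 -0.2398  0.07  ]
133 [390.7 173.7] [12.6 23.2] [ 0.2715 -0.0327  0.07  ]
759 [265.  252.8] [34.3 50.2] [0.779  0.0195 0.07  ]
444 [310.6 285.7] [20.7 34.2] [0.7202 0.1657 0.07  ]
cork
92 [283.7 210. ] [14.6 21.6] [283.2 207. ] [ 0.6289 -0.1412  0.0255]
79 [302.8 226.1] [15.9 21.6] [301.6 223.1] [ 0.6137 -0.0523  0.0255]
98 [281.3 228.5] [ 4.5 27.7] [281.2 228.5] [ 0.678  -0.0698  0.0255]
70 [325.1 244.8] [14.3 19. ] [323.5 242. ] [0.5959 0.0452 0.0255]
391 [341.6 258.6] [20.6 24. ] [341.6 258.5] [0.5842 0.1229 0.0255]
[[ 0.659  0.193  0.025]
 [ 0.719 -0.192  0.025]
 [ 0.454 -0.233  0.025]
 [ 0.393  0.149  0.025]]
[0.39  0.268 0.387 0.27 ] [ 0.55645754 -0.02073667  0.025     ]
(array([0.5179, 0.3433, 0.0474]), array([0.5171, 0.3443, 0.0476])) [[0.51740748 0.34212566 0.052     ]] [[0.519228   0.34539741 0.052     ]]
shaker top [[0.34024182 0.3269003  0.08      ]]
```

Triangulation agrees with the given sizes:
- **Jar:** (0.526, 0.099).
- **Coaster:** (0.587, 0.123), with the row's 90 mm steps consistent.
- **Small bell:** about (0.518, 0.343).

The push is 66 mm at a heading of 21.5°. I'll move behind the jar at height with the fingers part open, so they form a cradle.

Call:
step_arm(
  motion=[
    [-36,-37,0,0,0,0],
    [-36,-37,0,0,0,0],
    [-36,-37,0,0,0,0],
    [-36,-37,0,0,0,0],
    [-36,-37,0,0,0,0],
    [-36,-37,0,0,0,0],
    [-36,-37,0,0,0,0],
    [-36,-37,0,0,0,0],
    [-36,-37,0,0,0,0],
    [-36,-37,0,0,0,0],
    [-36,-37,0,0,0,0],
    [0,0,0,0,0,-9],
    [0,0,0,0,0,-9],
    [0,0,0,0,0,-9],
    [0,0,0,0,0,-7],
  ],
  jaw=36,
)

```text
clock: 1.98
position: [0.441, 0.1055, 0.2269]
ee_rot: [-0.192, 0.981, -0.002, -0.003]
ft_force: [-0.3, 0.1, -0.4]
grip_width: 0.42
```

```bash
python3 - <<'E'
from m import *
i=manip.camera_info("wrist");w=manip.camera("wrist");cv2.imwrite("pics/w1.png",w)
np.save("w1.npy",i,allow_pickle=True)
print(i["k1"],np.round(proj(i,[[.5257,.0987,.07],[.587,.1228,.0255]]),1), np.round(-np.array(i["R"]).T@np.array(i["t"]),3))
E
```

```text
-0.0381446915069104 [[287.3 248.1]
 [291.8 275.1]] [0.365 0.074 0.37 ]
```

View pics/w1.png

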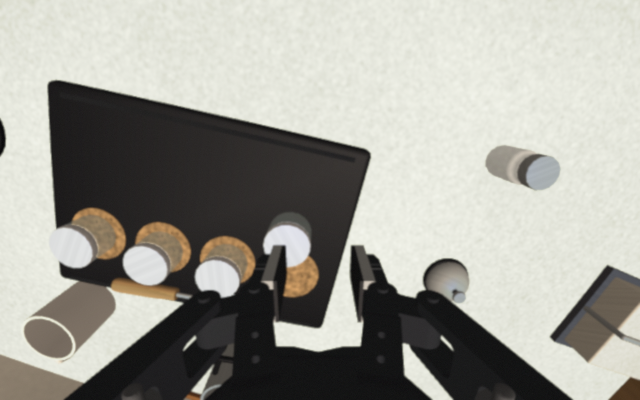

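The wrist view agrees roughly: the jar lid is at (288,244), the coaster at (296,272) and the bell cap at (459,295). I'll refine these positions.

```bash
python3 - <<'E'
from m import *
a=cv2.imread("pics/w1.png");i=np.load("w1.npy",allow_pickle=True).item()
hsv=cv2.cvtColor(a,cv2.COLOR_BGR2HSV).astype(int)
reg=np.zeros(a.shape[:2],bool);reg[200:305,60:325]=1
lid=reg&(a.min(2)>150)
for s,m,c in blobs(lid):
    if s>3000: continue
    ct=max(cv2.findContours(m.astype('uint8'),0,1)[0],key=cv2.contourArea)
    (cx,cy),ax,_=cv2.fitEllipse(cv2.convexHull(ct))
    print('lid',s,np.round((cx,cy),1),np.round(ax,1),np.round(onplane(i,[(cx,cy)],.07)[0],4))
cork=reg&(hsv[...,1]>90)&(hsv[...,2]>110)
cv2.imwrite("pics/w1c.png",cv2.resize(a[200:310,230:480],None,fx=3.2,fy=3.2,interpolation=cv2.INTER_CUBIC))
for s,m,c in blobs(cork): print('cork',s,np.round(c,1))
print('cap',onplane(i,[(459,295)],.052), 'expect',proj(i,[[.518,.343,.052]]))
print('predicted lids',np.round(proj(i,[[.6294,-.1462,.07],[.6174,-.0544,.07],[.6015,.034,.07]]),1))
E
```

```text
lid 1234 [286.6 245.4] [41.5 46.8] [0.5227 0.0967 0.07  ]
lid 1068 [ 70.6 247.3] [34.9 47.5] [ 0.6273 -0.1482  0.07  ]
lid 1334 [144.7 265.2] [36.3 46.3] [ 0.6152 -0.0562  0.07  ]
lid 1213 [216.8 278.4] [36.4 45. ] [0.5984 0.0321 0.07  ]
lid 172 [ 58.1 284.3] [19.6 36.4] [ 0.69  -0.159  0.07 ]
lid 578 [143.8 299.3] [32.  77.8] [ 0.6665 -0.048   0.07  ]
cork 802 [106.7 230.3]
cork 808 [167.4 239.2]
cork 735 [230.9 251.9]
cork 965 [301.1 278.4]
cork 704 [142.9 289.5]
cap [[0.51523823 0.33839066 0.052     ]] expect [[460.82040956 297.63436004]]
predicted lids [[ 72.  249.3]
 [145.8 267.1]
 [217.7 280.8]]
```

View pics/w1c.png

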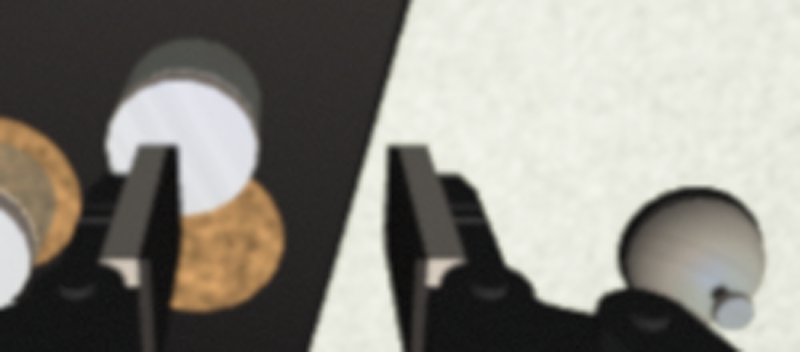

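Call:
step_arm(
  motion=[
    [-5,-19,0,0,0,0],
    [-5,-18,0,0,0,0],
    [0,0,50,0,0,0],
    [0,0,50,0,0,0],
    [0,0,40,0,0,0],
    [0,0,25,0,0,0],
    [0,0,12,0,0,0],
    [0,0,0,0,0,0],
  ],
)

```text
clock: 3.02
position: [0.4639, 0.0736, 0.045]
ee_rot: [-0.187, 0.982, -0.002, -0.003]
ft_force: [0.3, 0.1, 0.4]
grip_width: 0.422
```

```bash
python3 - <<'E'
from m import *
i=manip.camera_info("wrist");w=manip.camera("wrist");cv2.imwrite("pics/w2.png",w)
o=manip.get_obs();print(o["position"],o["ee_rot"],o["ft_force"])
E
```

```text
[0.46434073 0.07372323 0.04554578] [-0.18747541  0.98226548 -0.00182404 -0.00204392] [-0.09908414  0.7620707   0.35234147]
```

View pics/w2.png

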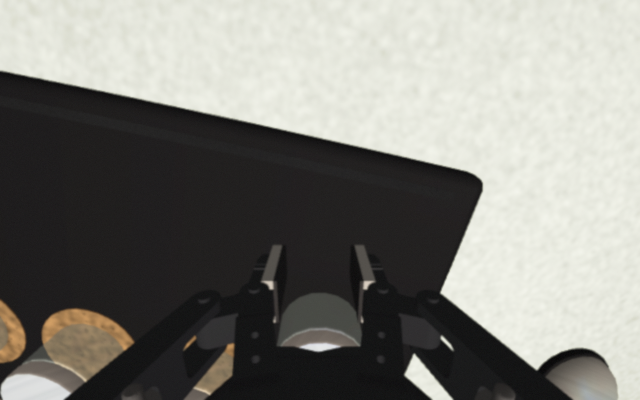

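The jar (about x=320) is centred between the fingertips. I'll lower slightly and push most of the way gently.

Call:
step_arm(
  motion=[
    [0,0,7,0,0,0],
    [-8,0,0,0,0,0],
    [-8,0,0,0,0,0],
    [-4,0,0,0,0,0],
    [-4,0,0,0,0,0],
    [-4,0,0,0,0,0],
    [-4,0,0,0,0,0],
    [-4,0,0,0,0,0],
    [-4,0,0,0,0,0],
    [-4,0,0,0,0,0],
    [-4,0,0,0,0,0],
  ],
)

```text
clock: 4.45
position: [0.5134, 0.0932, 0.0405]
ee_rot: [-0.187, 0.982, -0.001, -0.001]
ft_force: [-2.8, -1.2, 1.0]
grip_width: 0.419
```

```bash
python3 - <<'E'
from m import *
cv2.imwrite("pics/w3.png",manip.camera("wrist"))
o=manip.get_obs();print(o["position"],o["ee_rot"],o["ft_force"],o["grip_width"])
a=manip.camera("scene");cv2.imwrite("pics/s3.png",cv2.resize(np.clip(a[180:300,260:440]*1.4,0,255).astype('uint8'),None,fx=4,fy=4,interpolation=cv2.INTER_CUBIC))
E
```

```text
[0.5138977  0.09343996 0.0405586 ] [-1.87348829e-01  9.82292782e-01 -1.12930130e-03 -1.78523752e-04] [-0.41443852  0.60423388  0.90063397] 0.4206118643655046
```

View pics/w3.png

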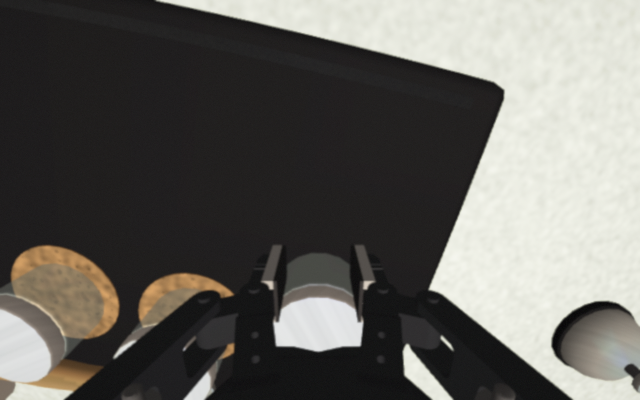

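View pics/s3.png

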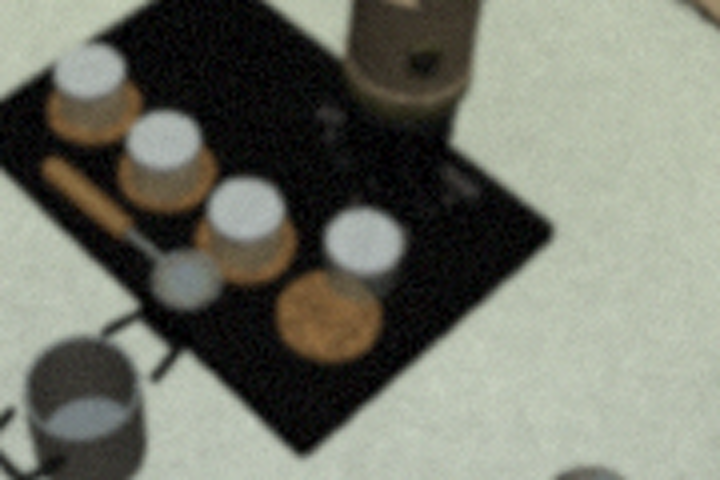

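Contact is made at about 3 N and the jar is moving towards the coaster. I'll measure its current place in the scene view, relative to the other jars.

```bash
cat >> m.py <<'E'
def scene_lids(a,info,guess,z=.07,thr=105):
    # lid ellipse near each guessed world point, in a window
    out=[]
    for g in guess:
        u=proj(info,[[g[0],g[1],z]])[0]; x,y=np.round(u).astype(int)
        w=15; sub=a[y-w:y+w+1,x-w:x+w+1]
        sub=cv2.resize(sub,None,fx=4,fy=4,interpolation=cv2.INTER_CUBIC)
        m=(sub.min(2)>thr)
        b=min(blobs(m,200),key=lambda q:np.hypot(*(q[2]-62)))
        ct=max(cv2.findContours(b[1].astype('uint8'),0,1)[0],key=cv2.contourArea)
        (cx,cy),ax,_=cv2.fitEllipse(cv2.convexHull(ct))
        p=np.array([(cx+.5)/4-.5+x-w,(cy+.5)/4-.5+y-w])
        out.append((b[0],np.round(np.array(ax)/4,1),np.round(onplane(info,[p],z)[0][:2],4)))
    return out
E
python3 - <<'E'
from m import *
info=manip.camera_info("scene")
a=cv2.imread('pics/scene0.png')
G=[[.6294,-.1462],[.6174,-.0544],[.6015,.034]]
for t in (90,100,110):
  print(t,scene_lids(a,info,G+[[.5257,.0987]],thr=t))
a=manip.camera("scene")
for t in (90,100,110):
  print(t,scene_lids(a,info,G+[[.546,.107]],thr=t))
E
```

```text
90 [(np.int32(6732), array([28.7, 32.5]), array([ 0.6204, -0.1792])), (np.int32(2920), array([13.7, 17. ]), array([ 0.6158, -0.0526])), (np.int32(3219), array([14.6, 17.6]), array([0.5995, 0.0361])), (np.int32(3277), array([14.8, 17.8]), array([0.5237, 0.1001]))]
100 [(np.int32(6345), array([28.8, 31.6]), array([ 0.6206, -0.1807])), (np.int32(2622), array([12.9, 16.3]), array([ 0.6158, -0.0526])), (np.int32(2910), array([13.8, 16.9]), array([0.5994, 0.0359])), (np.int32(2967), array([13.9, 17.1]), array([0.5237, 0.1001]))]
110 [(np.int32(5797), array([28.1, 30.9]), array([ 0.6204, -0.1815])), (np.int32(2245), array([11.7, 15.5]), array([ 0.6157, -0.0528])), (np.int32(2470), array([12.7, 15.8]), array([0.5996, 0.0355])), (np.int32(2540), array([12.8, 16. ]), array([0.5238, 0.0999]))]
90 [(np.int32(6821), array([29.1, 32.5]), array([ 0.6207, -0.1789])), (np.int32(2975), array([13.9, 17.2]), array([ 0.6158, -0.0525])), (np.int32(3298), array([14.8, 17.8]), array([0.5995, 0.036 ])), (np.int32(3460), array([15.2, 18.2]), array([0.5436, 0.1071]))]
100 [(np.int32(6468), array([27.8, 32.5]), array([ 0.6209, -0.1792])), (np.int32(2709), array([13.1, 16.5]), array([ 0.6158, -0.0527])), (np.int32(3027), array([14.1, 17.1]), array([0.5995, 0.036 ])), (np.int32(3166), array([14.4, 17.5]), array([0.5435, 0.107 ]))]
110 [(np.int32(6007), array([27.3, 31.3]), array([ 0.6224, -0.18  ])), (np.int32(2368), array([12.2, 15.7]), array([ 0.6159, -0.0527])), (np.int32(2644), array([13.1, 16.4]), array([0.5996, 0.0357])), (np.int32(2821), array([13.5, 16.7]), array([0.5435, 0.1068]))]
```

Call:
step_arm(
  motion=[
    [-4,0,0,0,0,0],
    [-4,0,0,0,0,0],
    [-4,0,0,0,0,0],
    [-4,0,0,0,0,0],
    [-4,0,0,0,0,0],
    [-4,0,0,0,0,0],
    [-4,0,0,0,0,0],
    [-4,0,0,0,0,0],
    [-3,0,0,0,0,0],
    [0,0,0,0,0,0],
  ],
)

```text
clock: 5.85
position: [0.5483, 0.107, 0.0403]
ee_rot: [-0.187, 0.982, -0.001, -0.0]
ft_force: [-0.4, -0.1, 0.2]
grip_width: 0.42
```

```bash
python3 - <<'E'
from m import *
info=manip.camera_info("scene")
o=manip.get_obs();print(o["position"],o["ee_rot"],o["ft_force"],o["grip_width"])
a=manip.camera("scene");cv2.imwrite("pics/s4.png",cv2.resize(np.clip(a[180:300,260:440]*1.4,0,255).astype('uint8'),None,fx=4,fy=4,interpolation=cv2.INTER_CUBIC))
for t in (90,110): print(scene_lids(a,info,[[.6174,-.0544],[.6015,.034],[.577,.12]],thr=t))
E
```

```text
[0.54825296 0.10702547 0.04032286] [-1.87314116e-01  9.82299321e-01 -1.16492309e-03 -3.28933974e-04] [-0.37746777 -0.06348255  0.24488156] 0.41998394801262917
[(np.int32(2980), array([13.8, 17.2]), array([ 0.6159, -0.0525])), (np.int32(3299), array([14.8, 17.8]), array([0.5995, 0.036 ])), (np.int32(3682), array([15.8, 18.7]), array([0.5779, 0.1209]))]
[(np.int32(2371), array([12.2, 15.7]), array([ 0.6158, -0.0525])), (np.int32(2622), array([12.9, 16.3]), array([0.5993, 0.0358])), (np.int32(2969), array([14., 17.]), array([0.5778, 0.1206]))]
```

View pics/s4.png

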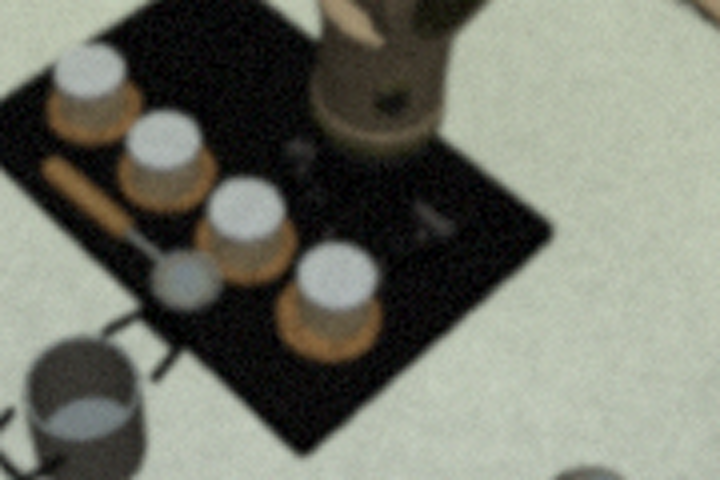

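The jar is about 7.5 mm short of the coaster's centre and on line. I'll finish the push and back off.

Call:
step_arm(
  motion=[
    [-3,0,0,0,0,0],
    [-3,0,0,0,0,0],
    [-1,0,0,0,0,0],
    [0,0,0,0,0,0],
  ],
)

```text
clock: 6.4
position: [0.5549, 0.1097, 0.0402]
ee_rot: [-0.187, 0.982, -0.001, -0.001]
ft_force: [-1.3, -0.5, 0.8]
grip_width: 0.422
```

```bash
python3 - <<'E'
from m import *
info=manip.camera_info("scene")
o=manip.get_obs();print(o["position"],o["ft_force"])
a=manip.camera("scene")
for t in (90,110): print(scene_lids(a,info,[[.6174,-.0544],[.6015,.034],[.584,.123]],thr=t))
E
```

```text
[0.55488117 0.10973827 0.04024522] [-1.25621497 -0.49455867  0.79418755]
[(np.int32(2986), array([13.8, 17.3]), array([ 0.6159, -0.0525])), (np.int32(3285), array([14.7, 17.8]), array([0.5995, 0.0361])), (np.int32(3693), array([15.9, 18.5]), array([0.5844, 0.1234]))]
[(np.int32(2366), array([12.1, 15.8]), array([ 0.6158, -0.0527])), (np.int32(2628), array([12.9, 16.3]), array([0.5995, 0.0358])), (np.int32(3017), array([14.2, 17.1]), array([0.5843, 0.123 ]))]
```

The jar is centred to within about 1 mm. I'll retract back and up, closing the fingers for the bell only once they are clear.

Call:
step_arm(
  motion=[
    [6,0,0,0,0,0],
    [10,0,0,0,0,0],
    [15,0,0,0,0,0],
    [15,0,0,0,0,0],
    [0,0,-40,0,0,0],
    [0,0,-50,0,0,0],
    [0,0,-40,0,0,0],
  ],
)

```text
clock: 7.32
position: [0.5052, 0.0903, 0.1705]
ee_rot: [-0.187, 0.982, -0.001, -0.004]
ft_force: [0.7, -0.3, -0.2]
grip_width: 0.42
```

Call:
step_arm(
  motion=[
    [0,40,0,0,0,0],
    [0,45,0,0,0,0],
    [0,45,0,0,0,0],
    [0,45,0,0,0,0],
    [0,40,0,0,0,0],
    [0,0,0,0,0,0],
    [0,0,0,0,0,0],
  ],
  jaw=0,
  force=40,
)

```text
clock: 8.2
position: [0.4233, 0.2932, 0.1741]
ee_rot: [-0.185, 0.983, 0.001, 0.0]
ft_force: [-0.2, 0.2, -0.0]
grip_width: 0.001
```

```bash
python3 - <<'E'
from m import *
o=manip.get_obs();print(o["position"],o["ee_rot"],o["ft_force"],o["grip_width"])
i=manip.camera_info("wrist");cv2.imwrite("pics/w5.png",manip.camera("wrist"));np.save("w5.npy",i,allow_pickle=True)
a=manip.camera("top");cv2.imwrite("pics/top5.png",a)
cv2.imwrite("pics/top5c.png",cv2.resize(np.clip(a[150:270,185:385]*1.4,0,255).astype('uint8'),None,fx=4,fy=4,interpolation=cv2.INTER_CUBIC))
t=manip.camera_info("top")
print(scene_lids(a,t,[[.6294,-.1462],[.6174,-.0544],[.6015,.034],[.587,.1225]],thr=120))
print(np.round(proj(i,[[.518,.343,.052],[.515,.339,.052]]),1))
E
```

```text
[0.4232644  0.29322563 0.17414676] [-1.85289218e-01  9.82683806e-01  6.55589537e-04  1.17081563e-04] [-0.21300919  0.15032392 -0.01877717] 0.0006316223611075679
[(np.int32(3479), array([16.2, 17.1]), array([ 0.6295, -0.1462])), (np.int32(3476), array([16.1, 17.2]), array([ 0.6172, -0.0541])), (np.int32(3560), array([16.6, 17.1]), array([0.6014, 0.0343])), (np.int32(3570), array([16.6, 17.2]), array([0.5863, 0.1219]))]
[[330.  286.6]
 [327.7 283.3]]
```

View pics/w5.png

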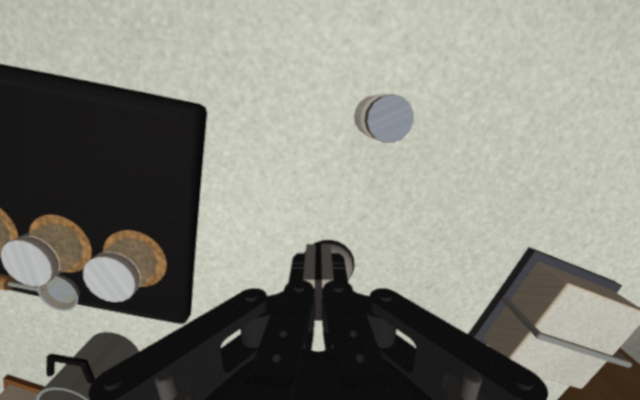

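View pics/top5c.png

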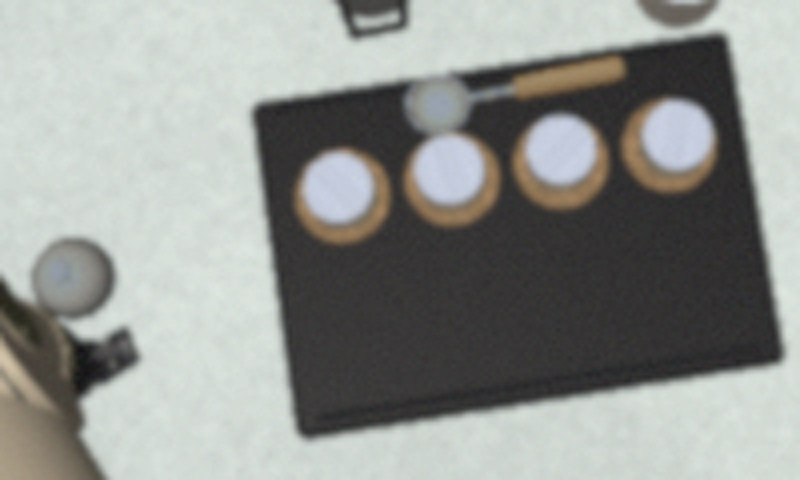

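The top view shows jar A's lid over its coaster, about 1.4 mm off centre, with the row in line and the others unmoved. Next I'll get a clear wrist view of the bell cap.

Call:
step_arm(
  motion=[
    [-20,-35,0,0,0,0],
    [-20,-35,0,0,0,0],
    [0,0,0,0,0,0],
  ],
)

```text
clock: 8.68
position: [0.4887, 0.2382, 0.1744]
ee_rot: [-0.183, 0.983, 0.001, 0.001]
ft_force: [-0.7, -0.1, 0.3]
grip_width: 0.003
```

```bash
python3 - <<'E'
from m import *
o=manip.get_obs();print(o["position"],o["ee_rot"])
i=manip.camera_info("wrist");a=manip.camera("wrist");cv2.imwrite("pics/w6.png",a);np.save("w6.npy",i,allow_pickle=True)
u=proj(i,[[.518,.343,.052]])[0];print(u)
x,y=u.astype(int)
cv2.imwrite("pics/w6c.png",cv2.resize(a[max(0,y-60):y+60,x-80:x+80],None,fx=5,fy=5,interpolation=cv2.INTER_CUBIC)); print(x-80,y-60)
E
```

```text
[0.488655   0.23823638 0.17441356] [-1.83370785e-01  9.83043323e-01  8.37669960e-04  5.27724437e-04]
[401.52449433 253.02347744]
321 193
```

View pics/w6c.png

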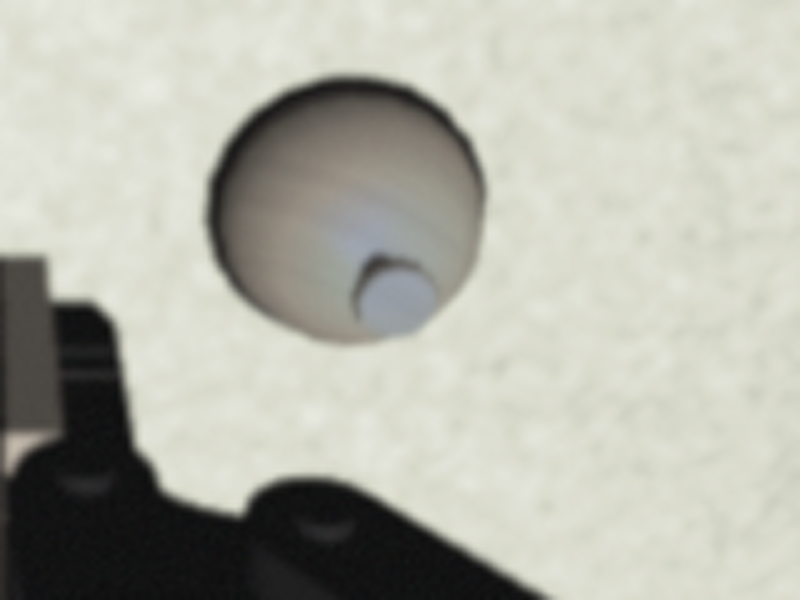

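The cap is at about (400.4,253.2) in the wrist picture, within 1 px of the prediction.

```bash
python3 - <<'E'
from m import *
i=np.load("w6.npy",allow_pickle=True).item()
c=onplane(i,[(400.4,253.2)],.052)[0];print(np.round(c,4))
i5=np.load("w5.npy",allow_pickle=True).item()
print('tcp in w6',proj(i,[[.48866,.23824,.17441]]))
from scipy.spatial.transform import Rotation as Ro
o=manip.get_obs();R=Ro.from_quat(o["ee_rot"])
for b in (c,np.array([.518,.343,.052])): print(np.round(R.inv().apply(b-o["position"])*1000,1))
a=cv2.imread("pics/w6.png");cv2.imwrite("pics/w6t.png",cv2.resize(a[200:320,240:400],None,fx=5,fy=5,interpolation=cv2.INTER_CUBIC))
E
```

```text
[0.5186 0.342  0.052 ]
tcp in w6 [[320.23815954 258.53650345]]
[-66.   83.8 122.6]
[-65.8  84.9 122.6]
```

View pics/w6t.png

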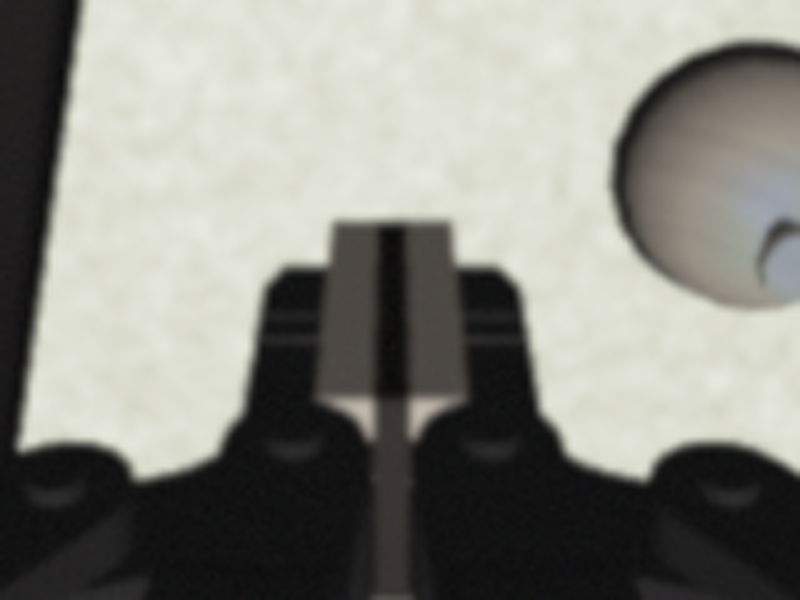

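Call:
step_arm(
  motion=[
    [-22,28,0,0,0,0],
    [-22,28,0,0,0,0],
    [-22,28,20,0,0,0],
    [0,0,40,0,0,0],
    [0,0,30,0,0,0],
    [0,0,6,0,0,0],
    [0,0,0,0,0,0],
  ],
)

```text
clock: 9.6
position: [0.5156, 0.3488, 0.0775]
ee_rot: [-0.185, 0.983, 0.003, -0.0]
ft_force: [-0.3, 0.5, 0.6]
grip_width: -0.001
```

```bash
python3 - <<'E'
from m import *
o=manip.get_obs();print(o["position"],o["ee_rot"],o["ft_force"])
a=manip.camera("wrist");cv2.imwrite("pics/w7.png",cv2.resize(a[200:320,240:400],None,fx=5,fy=5,interpolation=cv2.INTER_CUBIC))
s=manip.camera("scene");cv2.imwrite("pics/s7.png",cv2.resize(np.clip(s[250:340,350:470]*1.4,0,255).astype('uint8'),None,fx=6,fy=6,interpolation=cv2.INTER_CUBIC))
from scipy.spatial.transform import Rotation as Ro
print(np.round(Ro.from_quat(o["ee_rot"]).inv().apply(np.array([.518,.3428,.052])-o["position"])*1000,1))
E
```

```text
[0.51556628 0.34877049 0.07754561] [-1.85298535e-01  9.82676163e-01  3.46528862e-03 -5.16401080e-05] [-0.31950049  0.51679559  0.60090581]
[-0.1 -6.6 25.5]
```

View pics/w7.png

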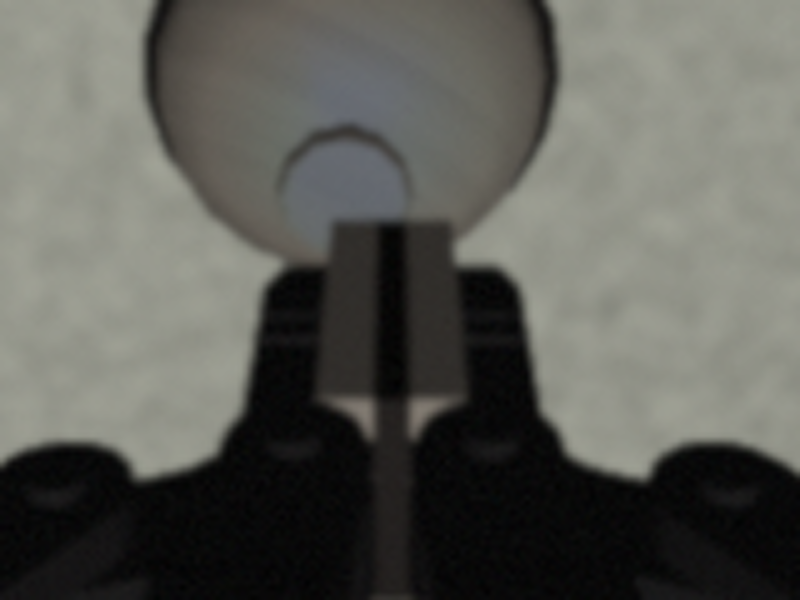

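View pics/s7.png

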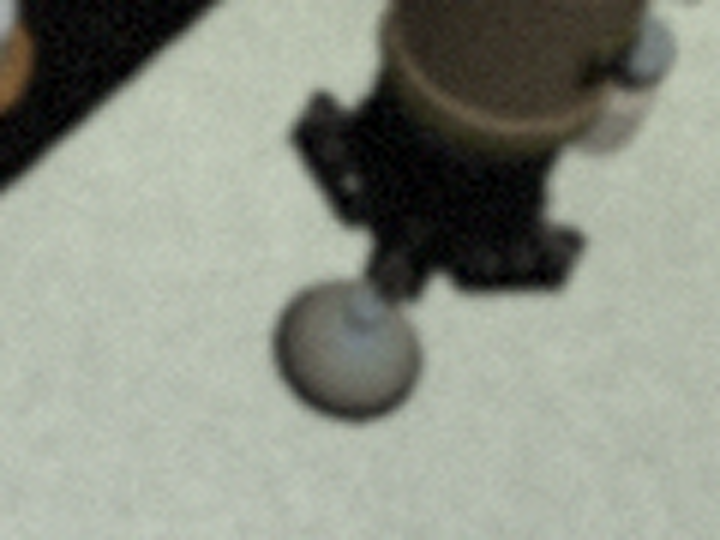

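Call:
step_arm(
  motion=[
    [0,-6,8,0,0,0],
    [0,0,9,0,0,0],
    [0,0,0,0,0,0],
  ],
)

```text
clock: 10.07
position: [0.5194, 0.3434, 0.0622]
ee_rot: [-0.185, 0.983, 0.005, 0.002]
ft_force: [0.2, -0.6, -0.3]
grip_width: 0.001
```

```bash
python3 - <<'E'
from m import *
o=manip.get_obs();print(o["position"],o["ee_rot"],o["ft_force"])
i=manip.camera_info("wrist");a=manip.camera("wrist");cv2.imwrite("pics/w8.png",cv2.resize(a[200:320,240:400],None,fx=5,fy=5,interpolation=cv2.INTER_CUBIC))
from scipy.spatial.transform import Rotation as Ro
R=Ro.from_quat(o["ee_rot"]);p=o["position"]
print(np.round(R.inv().apply(np.array([.518,.3428,.052])-p)*1000,1))
q=p.copy();q[2]=.052
print('cap expected if centred, near/far edge rows', (proj(i,[q,q+R.apply([.009,0,0]),q-R.apply([.009,0,0])])-[240,200])*5)
E
```

```text
[0.51936341 0.34335827 0.06216586] [-0.18490078  0.98274445  0.00465239  0.00184573] [ 0.22584635 -0.6111756  -0.29937514]
[ 1.5 -0.1 10.2]
cap expected if centred, near/far edge rows [[399.94855438 249.36046587]
 [400.03258798 182.00760002]
 [399.86567442 314.36080015]]
```

View pics/w8.png

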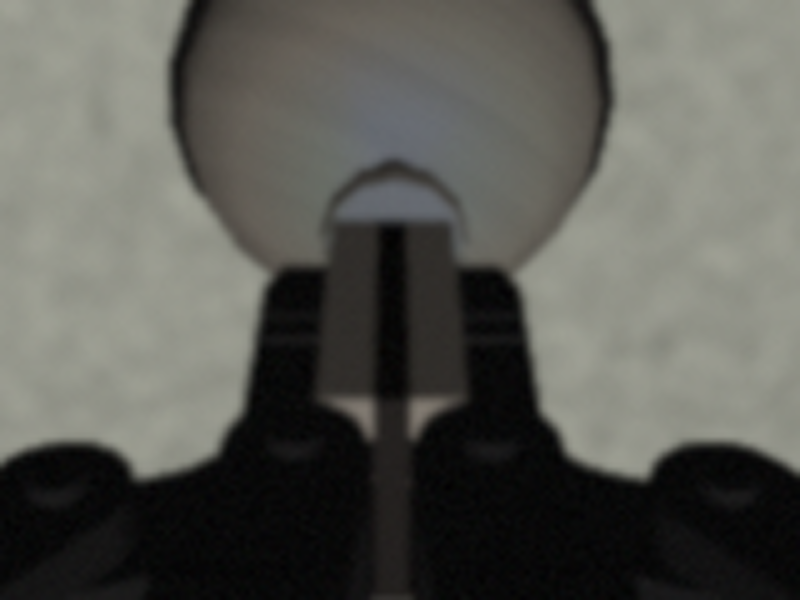

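The fingertips are centred over the cap, and the near edge matches within 1 mm. Now I'll press gently in small steps.

Call:
step_arm(
  motion=[
    [0,0,6,0,0,0],
    [0,0,3,0,0,0],
    [0,0,2,0,0,0],
    [0,0,2,0,0,0],
    [0,0,0,0,0,0],
  ],
)

```text
clock: 10.75
position: [0.52, 0.3438, 0.0492]
ee_rot: [-0.185, 0.983, 0.005, 0.002]
ft_force: [-1.0, -0.5, 1.7]
grip_width: 0.002
```

Call:
step_arm(
  motion=[
    [0,0,2,0,0,0],
    [0,0,0,0,0,0],
  ],
)

```text
clock: 11.0
position: [0.52, 0.3438, 0.0475]
ee_rot: [-0.185, 0.983, 0.005, 0.002]
ft_force: [-0.5, -0.6, 3.1]
grip_width: 0.005
```

Call:
step_arm(
  motion=[
    [0,0,1.5,0,0,0],
    [0,0,0,0,0,0],
  ],
)

```text
clock: 11.25
position: [0.5201, 0.3438, 0.0463]
ee_rot: [-0.185, 0.983, 0.005, 0.002]
ft_force: [-0.9, -0.7, 4.2]
grip_width: -0.002
```

Call:
step_arm(
  motion=[
    [0,0,1,0,0,0],
    [0,0,0,0,0,0],
  ],
)

```text
clock: 11.5
position: [0.5201, 0.3439, 0.0462]
ee_rot: [-0.185, 0.983, 0.005, 0.002]
ft_force: [-2.4, -1.3, 4.6]
grip_width: -0.002
```

Call:
step_arm(
  motion=[
    [0,0,2,0,0,0],
    [0,0,0,0,0,0],
  ],
)

```text
clock: 11.75
position: [0.5201, 0.3439, 0.0462]
ee_rot: [-0.185, 0.983, 0.006, 0.002]
ft_force: [-3.8, -1.8, 6.0]
grip_width: 0.0
```

The position stays at 46.2 mm while the force rises to 6 N, so the plunger is on its hard stop. Now I'll withdraw.

Call:
step_arm(
  motion=[
    [0,0,-4,0,0,0],
    [0,0,-8,0,0,0],
    [0,0,-20,0,0,0],
    [0,0,-40,0,0,0],
    [0,0,-50,0,0,0],
    [40,0,-20,0,0,0],
    [45,0,0,0,0,0],
    [30,0,0,0,0,0],
    [0,0,0,0,0,0],
  ],
)

```text
clock: 12.88
position: [0.4113, 0.2996, 0.1996]
ee_rot: [-0.184, 0.983, 0.008, 0.005]
ft_force: [0.2, 1.0, 0.2]
grip_width: -0.001
```

```bash
python3 - <<'E'
from m import *
o=manip.get_obs();print(o["clock"],o["position"],o["ft_force"],np.abs(o["joint_velocities"]).max())
a=manip.camera("top");s=manip.camera("scene");t=manip.camera_info("top")
print(scene_lids(a,t,[[.6294,-.1462],[.6174,-.0544],[.6015,.034],[.587,.1225]],thr=120))
print(scene_lids(s,manip.camera_info("scene"),[[.6174,-.0544],[.6015,.034],[.584,.123]],thr=100))
c1=cv2.resize(np.clip(a[120:270,185:435]*1.3,0,255).astype('uint8'),(750,300) ,interpolation=cv2.INTER_CUBIC)
c2=cv2.resize(np.clip(s[160:330,225:475]*1.3,0,255).astype('uint8'),(441,300),interpolation=cv2.INTER_CUBIC)
cv2.imwrite("pics/f1.png",cv2.resize(a[120:270,185:435],None,fx=3.2,fy=3.2,interpolation=cv2.INTER_CUBIC));cv2.imwrite("pics/f2.png",cv2.resize(s[160:330,225:475],None,fx=3.2,fy=3.2,interpolation=cv2.INTER_CUBIC))
cv2.imwrite("pics/f3.png",manip.camera("wrist"))
E
```

```text
12.875 [0.41127453 0.29958244 0.19963132] [0.24053815 1.04863858 0.16187598] 0.03433713189700835
[(np.int32(3471), array([16.1, 17.2]), array([ 0.6295, -0.1462])), (np.int32(3476), array([16.1, 17.1]), array([ 0.6172, -0.0541])), (np.int32(3560), array([16.6, 17.1]), array([0.6014, 0.0343])), (np.int32(3561), array([16.5, 17.1]), array([0.5863, 0.1219]))]
[(np.int32(2723), array([13. , 16.7]), array([ 0.6158, -0.0527])), (np.int32(3006), array([14. , 17.1]), array([0.5994, 0.0359])), (np.int32(3362), array([15.1, 17.9]), array([0.5843, 0.1233]))]
```

View pics/f1.png

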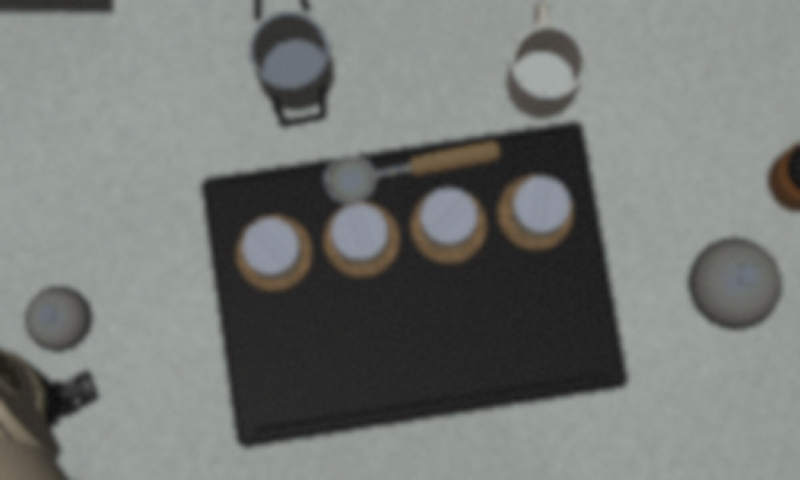

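View pics/f2.png

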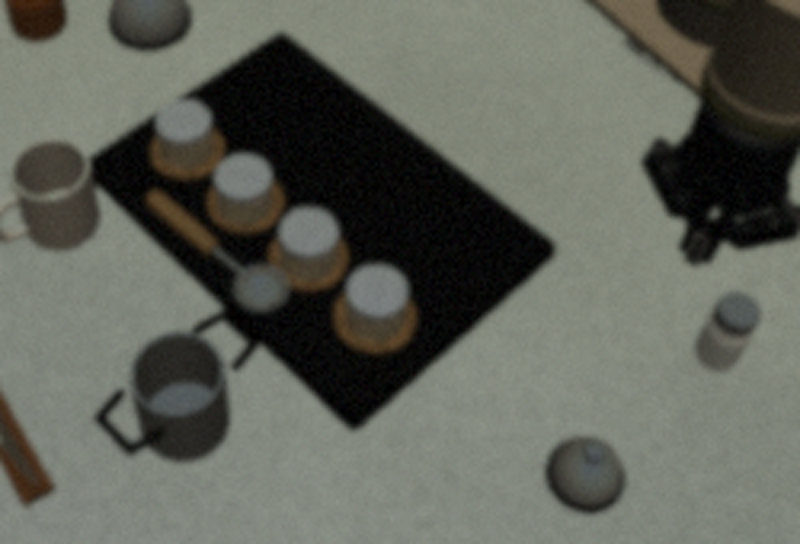

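Both views show all four jars on their coasters in line, the small bell's cap up again, the other things unmoved and the arm clear. I'm handing in.

```bash
python3 -c "
from workcell import manip
print(manip.hand_in())"
```

```text
the job is handed in; nothing more can be done
None
```

The stray jar is back on its coaster and the small bell has been rung; I handed the job in at about 13 s of the 51 s allowed.

- **Jar:** I pushed it about 66 mm with two part-open fingertips, at no more than about 3 N in the readings taken, without gripping or lifting it. The last checks put it about 1 mm off its coaster's centre, against the 10 mm that would still keep it wholly on the coaster. The other jars had not moved.
- **Bell:** I pressed the small bell's plunger with closed fingers until it stopped at z = 46.2 mm, 6 mm down. The force then rose to 6 N with no further movement, so it was on its hard stop. I then lifted away; in the last pictures the cap looks back up and the arm is touching nothing. The plunger's return was judged only by eye.
- **Disagreement:** the three cameras differed by about 2 to 3 mm in absolute position. I got round this by measuring the jar relative to its coaster and neighbour, and the bell cap relative to the fingertips.

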